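# Free the long filter cartridge into the catch tray

## Robot

A 6-joint arm with a two-finger parallel gripper is mounted at the origin on the work surface; the furniture and walls round the work are solid. World frame = base frame: x ahead of the robot, y to its left, z up, the work surface at z = 0. Lengths are in mm, angles in rad, forces in N, time in s.
With the tool pointing down it reaches from about 300 to 775 mm from the base axis. Payload 14.6 kg.
Tool frame: the origin (TCP) lies on the centre line of the jaws, within the pads' length; the fingertips stand 8 mm ahead of it and the grasp point (between the pads) lies 11 mm behind it; z points along the fingers, y is the line along which they close (so a half turn about z gives the same grasp; the last joint's range is limited). The gripper opens to 94 mm and grips with 3 to 60 N. Pads are 16 mm wide; open, the fingers measure 119 mm over their backs; the gripper's body (75 mm by 177 mm) begins 78 mm behind the grasp point.
Start: joints at [1.265, 0.3, 1.521, -0, 1.321, -0.067], TCP at [130.093, 534.383, 213.446] pointing down, gripper open.
Joint ranges: [-3.03, 3.03], [-0.79, 2.21], [0.23, 2.52], [-1.04, 4.18], [0, 3.07], [-2.55, 2.55]. Speed limits (rad/s): [2.22, 2.22, 2.57, 3.14, 3.14, 3.14].

## Interface

Orientations are given as [roll, pitch, yaw] about the fixed x, y, z axes, in that order (R = Rz(yaw) Ry(pitch) Rx(roll)).
In Python, from station import * gives the robot as it stands.
- The arm moves only by the tool move_arm, never from a script. Its argument "increments" is a list that holds one entry, the list of rows, each a list of 7 numbers: the turn, a rotation vector about the tool's x, y, z in degrees, then the shift along the tool's x, y, z in m, then the finger opening in m, from 0 to 0.094. A call has 1 to 5 rows; each row is the pose to reach, as a shift and turn from the pose commanded when the call began, along the tool's axes at that moment; what a row does not reach only later rows make up. A row lasts 1/8 s, in which the tool goes at most 62.5 mm and 10.7 degrees, less where a joint would pass 70% of its speed; a pose out of reach is approached as far as the arm can. A call with a gripper value outside its range is refused whole. The fingers move at their own pace and stop on an object; "grip_force" is the grip in N (left out, the last holds). Time passes only in rows, so rows that repeat a pose let the fingers close. It gives the time, the measured TCP pose, the force, the opening and the grip force at its end, in the units of the state.
- read_state(): the state, without advancing time (a new reading comes with each control period).
- grab_frame(name): name is "scene" or "side" or "wrist"; returns the picture (400x640x3 uint8, blue, green, red); there is no depth.
- get_calibration(name): a dict with "fx", "fy", "cx", "cy" (pixels), "R" (3x3) and "t" (3): a world point X has camera coordinates R X + t; the wrist camera has in their place "hand_eye" (4x4, takes a point from camera to tool coordinates, whose origin is the TCP and whose axes are the flange's). Camera axes: x right, y down, z forward; pixel columns grow to the right and rows downward; lengths in mm; the calibration is good to about 2 mm. A picture is of the moment at which its call begins: read the wrist's pose just before it. get_calibration takes no time and is no camera call.
- close_job(): hands the job in; it is judged then, once.
Trained networks look in the newest picture that a camera, given by its name, has taken for a name from the list of things; names that differ only in an ending like _2 or _b are one class to them, and where a whole thing is asked for, a point or a joint stands for the part that bears it (a point fixed in the world has none). Each returns a list of dicts, best first, with "confidence" (0 to 1); they miss things now and then, are a little off and sometimes report something else, mostly with a low value. They report only what shows in the picture. A call takes as long as a camera call.
- spot_in(thing, camera): "rect" ([left, top, right, bottom] in pixels, round what is visible of it).
- landmark_of(thing, camera): "point" ([column, row] in pixels: a listed point, or the origin of a listed thing).
The state is a dict: "t": time; "joints": joint angles; "joint_velocities": joint speeds; "joint_efforts": joint torques, N m; "tool_pos": TCP position; "tcp_rot": TCP orientation; "ft_force": force on the tool from outside, world axes, zero at the start; "ft_torque": the same for the moment, N m; "width": finger opening in mm; "gripper_force": force on a finger pad.
Only numpy, scipy, OpenCV 4.12 (cv2) and the standard library are available. Lean on these libraries where they do the work, as an engineer would, in place of code of your own. Each camera call takes 0.05 s, during which the arm holds its last target. There are 200 camera calls.

## Task

We need the longer of the two filter cartridges from the clip rack. First slide the catch tray along the bench until its far edge is tucked under the chute in front of that cartridge; then slide that cartridge's keeper fully aside and push the cartridge straight out of its spring clip, without lifting it out, so that it rolls down the chute and lies flat in the tray. Leave the shorter cartridge in its clip with its keeper shut, and do not disturb the other things on the bench.

Things in the scene. Friction and masses are not known exactly. Their poses are not given: they have to be found in the camera images.
- rack: Clip rack fixed to the bench: grey base plate 78 x 400 x 8 mm, front edge at x = -38 mm, with two stations, left at y = +82 mm and right at y = -82 mm. Origin: on the bench, midway between the stations, below the line of both cartridges' axes; x away from the chutes (the clips open to -x), y left along the cartridges, z up. Behind the clip posts (x over 23 mm) all is open.
- clips_left (a point): Middle of the left station, on the axis of a seated cartridge, 70 mm above the bench. A C-shaped sprung steel clip on a post, 40 mm wide (y) and up to 89 mm high, grips the cartridge's middle; the ends stand free. Pushed to -x from behind, the cartridge meets about 15 N and after about 12 mm the clip snaps open; push evenly either side of the clip, or one end and then the other.
- clips_right (a point): The same for the right station.
- chute_left (a point): Middle of the lip of the left station's sheet metal chute, 50 mm in front (-x) of the clip axis and 38 mm above the bench, with 34 mm free under it. The chute is 156 mm wide and slopes down to the lip from 50 mm height just below the clips.
- chute_right (a point): The same for the right station.
- cartridge_long: The longer filter cartridge: white pleated cylinder with grey end caps, 150 mm long, 28 mm diameter, about 0.16 kg, in the left or the right station. Origin at its middle, on its axis; y along its axis.
- cartridge_short: The shorter filter cartridge, alike but 114 mm long, in the other station. Origin at its middle, on its axis; y along its axis.
- tray: Loose grey tray on the bench, 100 (x) x 208 (y) mm, 0.45 kg, floor and walls 4 mm; far (+x) and end walls 28 mm high, near wall 40 mm. Grip tab on the near wall: 12 mm thick (x), 50 wide (y), at x = -44 mm, top 70 mm high. Origin: centre of underside; x from tab to far wall. In place its origin is about 93 mm in front (-x) of the clip axis, level in y with the cartridge, parallel to the rack.
- keeper_left (a joint): Sliding keeper of the left station (m): 0 shut, grows to 0.038 fully aside as it is slid outward, to +y of the rack. Friction 2 N, stays where it is left.
- keeper_right (a joint): Sliding keeper of the right station (m): 0 shut, 0.038 fully aside, slid outward to -y of the rack. Friction 2 N, stays where it is left.
- tab_left (a point): Top of the left keeper's thumb tab: 10 (x) x 14 (y) mm, upright from 86 to 120 mm above the bench, on a dark steel plate that stands 4 mm in front of the cartridge's outer end and bars its way. Shut, the tab is at x = -21 mm, y = +150 mm in the rack's frame (68 mm outward of the station's middle).
- tab_right (a point): The same for the right keeper; shut, it is at x = -21 mm, y = -150 mm in the rack's frame.
- wood_block: Bystander: wooden packing block 50 x 110 x 38 mm. Origin: centre of the underside.
- sanding_block: Bystander: black sanding block 66 x 122 x 35 mm. Origin: centre of the underside.
- coupler: Bystander: brass air coupler 23 x 62 x 24 mm. Origin: centre of the underside.
- screwdriver: Bystander: screwdriver with grey handle, 218 mm long. Origin: centre of the underside.

How it is judged (in metres and radians):
On the way:
1. the tray stands under the chute of the long cartridge, which is still in its clip (height (world z) of cartridge_long above 0.062 m and x of cartridge_long in the frame of rack above -0.006 m and x of tray in the frame of rack above -0.115 m and angle between the x axis of tray and the x axis of rack, either way round below 0.15 rad and ((y of cartridge_long in the frame of rack above 0 m and y of tray in the frame of rack between 0.057 and 0.107 m) or (y of cartridge_long in the frame of rack below 0 m and y of tray in the frame of rack between -0.107 and -0.057 m))), for 0.2 s.
At the end, for the whole second after the job is handed in: The long cartridge lies flat and still on the tray floor (middle within 42 mm across, 35 mm along; level within 0.12 rad), the tray flat on the bench, that keeper over 25 mm aside; the short cartridge still in its clip (moved under 10 mm), its keeper shut (under 10 mm) (x of cartridge_long in the frame of tray between -0.042 and 0.042 m and y of cartridge_long in the frame of tray between -0.035 and 0.035 m and z of cartridge_long in the frame of tray below 0.024 m and angle between cartridge_long's own y axis and vertical between 1.45 and 1.69 rad and angle between tray's own z axis and vertical below 0.05 rad and height (world z) of tray below 0.006 m and linear speed of cartridge_long below 0.03 m/s and linear speed of tray below 0.02 m/s and distance of cartridge_short from where it was at the start of the episode below 0.01 m and ((y of cartridge_short in the frame of rack above 0 m and value of joint keeper_left below 0.01 m and value of joint keeper_right above 0.025 m) or (y of cartridge_short in the frame of rack below 0 m and value of joint keeper_right below 0.01 m and value of joint keeper_left above 0.025 m))); the robot touches nothing.
It fails at once if the long cartridge is lifted (its axis more than 105 mm above the bench) (height (world z) of cartridge_long above 0.105 m).
It fails at once if the short cartridge is moved 10 mm or more (distance of cartridge_short from where it was at the start of the episode above 0.01 m).
It fails at once if a bystander is moved more than 30 mm (distance of any of wood_block, sanding_block, coupler, screwdriver from where it was at the start of the episode above 0.03 m).
It also fails if it takes over 54 s, if anything falls off the work surface, if the arm or the gripper's body presses on something with over 40 N, if the wrist force passes 120 N, or if a joint passes its speed limit or range.

## Working session

There is one attempt and no reset: what is moved stays moved. The work goes in short steps, Python scripts to look and compute and a tool call to move; the robot and the scene stay as the last step left them, time stands still between calls to the robot, and variables do not carry over. Pictures are saved under pics/ and viewed, at most 10 in all, crops included, and the job is handed in when it is done.

Besides the shell and the picture viewer there is one more tool, called after "Emit:" as name(argument=value, ...), one argument or row to a line, values as JSON. move_arm: Moves the arm, as the interface text tells. Its arguments: {"type":"object","properties":{"increments":{"type":"array","items":{"type":"array","items":{"type":"array","items":{"type":"number"}}}},"grip_force":{"type":"number"}},"required":["increments"]}

```bash
mkdir -p pics; ls
python3 - <<'E'
from station import *
import cv2
s=read_state();print(s['t'],s['tool_pos'],s['tcp_rot'],s['width'])
for c in("scene","side"):
    cv2.imwrite(f"pics/{c}0.png",grab_frame(c))
    k=get_calibration(c);print(c,k)
    for n in["rack","cartridge_long","cartridge_short","tray","clips_left","clips_right","chute_left","chute_right","tab_left","tab_right","wood_block","sanding_block","coupler","screwdriver"]:
        l=landmark_of(n,c)[:2]
        print(n,[([round(float(v)) for v in d['point']],round(d['confidence'],2)) for d in l])
print(get_calibration("wrist"))
print(read_state()['t'])
E
```

```text
pics
0.0 [130.03335775 534.15125092 212.88961589] [-3.14044402e+00 -7.34076791e-05  2.90275116e+00] 93.99865530485278
scene {'fx': 460.41432885844847, 'fy': 460.41432885844847, 'cx': 319.4768724922011, 'cy': 201.86926757616976, 'R': array([[ 0.50817587, -0.86095911, -0.02250999],
       [-0.49503999, -0.27060737, -0.82565553],
       [ 0.70476428,  0.43072156, -0.56372533]]), 't': array([-261.02917134,  303.70220728, 1045.05003498])}
rack [([312, 196], 0.84), ([371, 274], 0.4)]
cartridge_long [([292, 168], 0.64)]
cartridge_short [([337, 186], 0.72)]
tray [([292, 217], 0.67)]
clips_left [([285, 185], 0.63)]
clips_right [([337, 187], 0.96)]
chute_left [([285, 186], 0.9), ([371, 275], 0.67)]
chute_right [([324, 202], 0.59), ([292, 172], 0.59)]
tab_left [([272, 152], 0.66)]
tab_right [([351, 181], 0.66)]
wood_block [([404, 233], 0.61), ([388, 258], 0.57)]
sanding_block [([370, 272], 0.67), ([310, 194], 0.51)]
coupler [([389, 254], 0.72), ([314, 198], 0.5)]
screwdriver [([421, 258], 0.56), ([284, 187], 0.23)]
side {'fx': 453.92869708496903, 'fy': 453.92869708496903, 'cx': 315.866694765342
[... 394 characters left out ...]
t [([237, 223], 0.84)]
clips_right [([274, 191], 0.56)]
chute_left [([253, 237], 0.57)]
chute_right [([291, 208], 0.98)]
tab_left [([221, 216], 0.5)]
tab_right []
wood_block [([287, 206], 0.56)]
sanding_block []
coupler []
screwdriver []
{'fx': 289.56104103568276, 'fy': 289.56104103568276, 'cx': 317.03080831332863, 'cy': 203.59997745848298, 'hand_eye': array([[-7.48498046e-04, -9.69215494e-01, -2.46212846e-01,
         7.12314993e+01],
       [ 9.99999084e-01, -1.00310770e-03,  9.08686010e-04,
        -6.45672369e-01],
       [-1.12769056e-03, -2.46211941e-01,  9.69215357e-01,
        -1.71780738e+02],
       [ 0.00000000e+00,  0.00000000e+00,  0.00000000e+00,
         1.00000000e+00]])}
1.5
```

View images.

View pics/scene0.png

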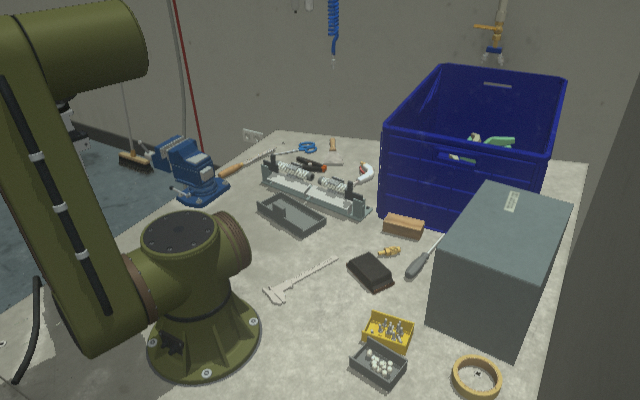

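View pics/side0.png

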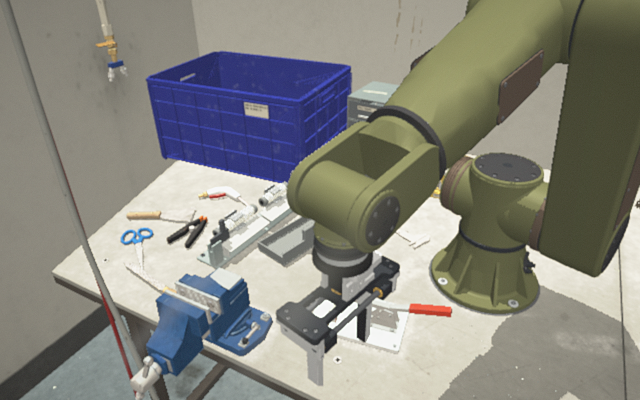

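```bash
cat > h.py <<'E'
from station import *
import numpy as np, cv2
from scipy.optimize import least_squares
from scipy.spatial.transform import Rotation as Ro
def cam(c,s=None):
    k=get_calibration(c)
    if c!="wrist": return k,np.array(k['R']),np.array(k['t'])
    H=np.array(k['hand_eye']);Rt=Ro.from_euler('xyz',s['tcp_rot']).as_matrix()
    R=Rt@H[:3,:3];p=Rt@H[:3,3]+np.array(s['tool_pos'])
    return k,R.T,-R.T@p
def proj(C,X):
    k,R,t=C;q=R@np.asarray(X,float)+t
    return np.array([k['fx']*q[0]/q[2]+k['cx'],k['fy']*q[1]/q[2]+k['cy']])
def onz(C,uv,z):
    k,R,t=C;d=R.T@np.array([(uv[0]-k['cx'])/k['fx'],(uv[1]-k['cy'])/k['fy'],1]);o=-R.T@t
    return (o+d*(z-o[2])/d[2])
RP=dict(rack=(0,0,0),clips_left=(0,82,70),clips_right=(0,-82,70),chute_left=(-50,82,38),chute_right=(-50,-82,38),tab_left=(-21,150,120),tab_right=(-21,-150,120))
def toW(p,X): c,s=np.cos(p[2]),np.sin(p[2]);return np.array([p[0]+c*X[0]-s*X[1],p[1]+s*X[0]+c*X[1],X[2]])
def fit(obs,p0):
    # obs: (C,name,uv)
    f=lambda p:np.concatenate([proj(C,toW(p*[1,1,.01],RP[n]))-uv for C,n,uv in obs])
    r=least_squares(f,np.array(p0)*[1,1,100],loss='soft_l1',f_scale=3.);p=r.x*[1,1,.01]
    return p,f(r.x).reshape(-1,2)
E
python3 - <<'E'
from h import *
S=cam("scene");D=cam("side")
o=[(S,'rack',(312,196)),(S,'clips_left',(292,170)),(S,'clips_right',(337,187)),(S,'chute_left',(285,186)),(S,'chute_right',(324,202)),(S,'tab_left',(272,152)),(S,'tab_right',(351,181)),
(D,'rack',(260,230)),(D,'clips_left',(237,223)),(D,'clips_right',(274,191)),(D,'chute_left',(253,237)),(D,'chute_right',(291,208)),(D,'tab_left',(221,216))]
p,r=fit(o,(650,100,0));print(p);print(r.round(0))
print(onz(S,(292,217),0),onz(D,(302,239),0))
for n,c,u,z in [('long',S,(292,168),70),('wood',S,(404,233),0),('sand',S,(370,275),0),('coup',S,(389,254),0),('screw',S,(421,258),0),('crate corner',S,(382,215),0)]:print(n,onz(c,u,z).round())
E
```

```text
[ 6.07486172e+02  7.64744310e+01 -9.88913286e-02]
[[ 2.  0.]
 [ 1.  1.]
 [-3. -1.]
 [-1. -0.]
 [ 1. -0.]
 [ 0.  2.]
 [-2.  1.]
 [-1. -3.]
 [-0. -3.]
 [ 1.  3.]
 [-1. -1.]
 [-2.  0.]
 [ 1.  3.]]
[477.60258773  76.78103126   0.        ] [468.41738394  69.24902769   0.        ]
long [629. 172.  70.]
wood [ 569. -253.    0.]
sand [ 362. -242.   -0.]
coup [ 462. -252.    0.]
screw [ 489. -334.    0.]
crate corner [ 620. -160.    0.]
```

```bash
cat >> h.py <<'E'
def inc(s,X,yaw=None):
    """shift/turn from the measured pose to target TCP X (tool down), in tool axes (mm, deg)"""
    R=Ro.from_euler('xyz',s['tcp_rot']);d=R.inv().apply(np.array(X)-s['tool_pos'])
    t=np.zeros(3) if yaw is None else np.degrees((R.inv()*Ro.from_euler('xyz',[np.pi,0,yaw])).as_rotvec())
    return t.round(2),d.round(1)
E
python3 - <<'E'
from h import *
S=cam("scene");D=cam("side")
for u in[(180,200),(228,185),(150,145)]:print(onz(S,u,0).round(),onz(S,u,100).round())
print(onz(D,(210,340),0).round(),onz(D,(245,280),100).round(),onz(D,(150,320),100).round())
print(inc(read_state(),(500,95,230),np.pi-.1))
E
```

```text
[379. 451.   0.] [280. 326. 100.]
[527. 372.   0.] [409. 256. 100.]
[611. 844.   0.] [483. 672. 100.]
[463. 465.  -0.] [433. 366. 100.] [528. 544. 100.]
(array([ 0.  ,  0.  , -7.95]), array([-463.3, -339.4,  -16.6]))
```

Emit:
move_arm(
  increments=[
    [[0, 0, -2, -0.045, -0.034, -0.03, 0.09], [0, 0, -4, -0.09, -0.068, -0.03, 0.09], [0, 0, -6, -0.138, -0.102, -0.03, 0.09], [0, 0, -8, -0.185, -0.136, -0.03, 0.09], [0, 0, -8, -0.232, -0.17, -0.03, 0.09]],
  ],
)

```text
t: 2.12
tool_pos: [316.2, 312.8, 243.7]
tcp_rot: [3.141, 0.0, 3.043]
ft_force: [-0.0, 0.2, -0.2]
width: 89.8
gripper_force: 0.0
```

Run:
```python
from h import *
s=read_state();print(s['t'],s['tool_pos'],inc(s,(500,95,230),np.pi-.1))
```

```text
2.125 [316.21929089 312.78166873 243.70415101] (array([0.03, 0.03, 0.09]), array([-204.3, -198.7,   13.7]))
```

Emit:
move_arm(
  increments=[
    [[0, 0, 0, -0.041, -0.04, 0.003, 0.09], [0, 0, 0, -0.082, -0.08, 0.006, 0.09], [0, 0, 0, -0.123, -0.12, 0.01, 0.09], [0, 0, 0, -0.164, -0.16, 0.014, 0.09], [0, 0, 0, -0.204, -0.199, 0.014, 0.09]],
  ],
)

```text
t: 2.75
tool_pos: [499.5, 94.4, 229.3]
tcp_rot: [3.142, -0.0, 3.042]
ft_force: [-0.3, 0.7, 1.3]
width: 90.2
gripper_force: 0.0
```

Emit:
move_arm(
  increments=[
    [[0, 0, 0, 0, 0, 0, 0.09], [0, 0, 0, 0, 0, 0, 0.09]],
  ],
)

```text
t: 3.0
tool_pos: [498.3, 96.3, 229.3]
tcp_rot: [3.142, -0.0, 3.042]
ft_force: [0.8, 0.1, -0.5]
width: 89.7
gripper_force: 0.0
```

Run:
```python
from h import *
s=read_state();I=grab_frame("wrist");cv2.imwrite("pics/w1.png",I);C=cam("wrist",s)
print(s['t'],s['tool_pos'],s['tcp_rot'],s['joints'])
o=[]
for n in list(RP)+["cartridge_long","cartridge_short","tray"]:
    l=landmark_of(n,"wrist");print(n,[([round(float(v)) for v in d['point']],round(d['confidence'],2)) for d in l[:2]])
    if l and n in RP:o.append((C,n,np.array(l[0]['point'])))
    if l and n=='tray':print(onz(C,l[0]['point'],0))
p,r=fit(o,(607,76,-.1));print(p)
for a,b in zip(o,r):print(a[1],b.round(0))
print([([round(float(v)) for v in d['rect']],round(d['confidence'],2)) for d in spot_in("cartridge_long","wrist")],[([round(float(v)) for v in d['rect']],round(d['confidence'],2)) for d in spot_in("cartridge_short","wrist")])
```

```text
3.0 [498.32156371  96.34157647 229.33310035] [ 3.14150485e+00 -3.75779114e-04  3.04207337e+00] [ 1.18715441e-01  1.92582101e-01  1.61701485e+00  1.71940885e-04
  1.33234357e+00 -1.35260223e+00]
rack [([317, 254], 0.9)]
clips_left [([376, 281], 0.61)]
clips_right [([247, 279], 0.64)]
chute_left [([374, 237], 0.77)]
chute_right [([251, 237], 0.83), ([94, 256], 0.43)]
tab_left [([454, 288], 0.72)]
tab_right []
cartridge_long [([375, 284], 0.75)]
cartridge_short [([245, 282], 0.75)]
tray [([304, 166], 0.74)]
[473.4690078  80.3392728   0.       ]
[ 6.10774388e+02  7.97008408e+01 -1.06597645e-01]
rack [-3.  4.]
clips_left [2. 1.]
clips_right [1. 1.]
chute_left [ 1. -2.]
chute_right [ 1. -3.]
tab_left [-3. -0.]
[([318, 270, 405, 299], 0.68)] [([236, 274, 293, 293], 0.75), ([155, 232, 475, 298], 0.58), ([219, 114, 393, 215], 0.37)]
```

View pics/w1.png

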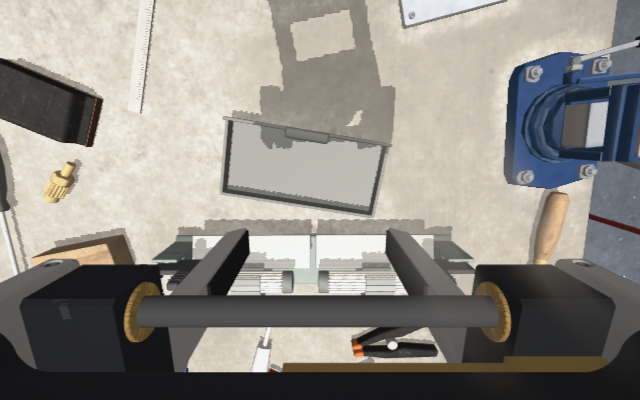

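Run:
```python
from h import *
s=read_state();C=cam("wrist",s)
I=cv2.imread("pics/w1.png");cv2.imwrite("pics/w1c.png",cv2.resize(I[95:305,140:500],None,fx=2.2,fy=2.2,interpolation=cv2.INTER_CUBIC))
for u,z in[((224,118),40),((387,146),40),((286,130),70),((328,138),70),((222,193),28),((373,215),28)]:print(u,onz(C,u,z).round(1))
```

```text
(224, 118) [402.6  -6.5  40. ]
(387, 146) [455.  186.3  40. ]
(286, 130) [424.1  68.7  70. ]
(328, 138) [437.4 114.2  70. ]
(222, 193) [495.1 -29.6  28. ]
(373, 215) [545.2 166.7  28. ]
```

View pics/w1c.png

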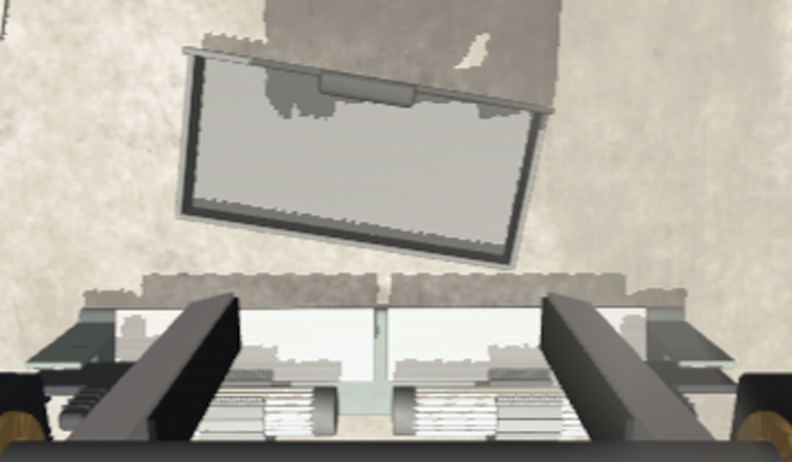

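Run:
```python
from h import *
s=read_state();C=cam("wrist",s);print(s['t'],onz(C,(307,135),70))
print(inc(s,(432,91,110),np.pi-.257),inc(s,(432,91,54),np.pi-.257))
```

```text
3.65 [431.81641214  91.249816    70.        ]
(array([-0.  , -0.  ,  9.04]), array([ 65.7, -11.7, 119.4])) (array([-0.  , -0.  ,  9.04]), array([ 65.7, -11.7, 175.4]))
```

Emit:
move_arm(
  increments=[
    [[0, 0, 3, 0.022, -0.004, 0.04, 0.09], [0, 0, 6, 0.044, -0.008, 0.08, 0.09], [0, 0, 9, 0.066, -0.012, 0.12, 0.09], [0, 0, 9, 0.066, -0.012, 0.15, 0.09], [0, 0, 9, 0.066, -0.012, 0.175, 0.09]],
  ],
)

```text
t: 4.28
tool_pos: [431.5, 90.7, 53.5]
tcp_rot: [-3.142, -0.0, 2.885]
ft_force: [0.1, 0.7, 0.6]
width: 89.7
gripper_force: 0.0
```

Emit:
move_arm(
  increments=[
    [[0, 0, 0, 0, 0, 0, 0.07], [0, 0, 0, 0, 0, 0, 0.055], [0, 0, 0, 0, 0, 0, 0.04], [0, 0, 0, 0, 0, 0, 0.04], [0, 0, 0, 0, 0, 0, 0.04]],
  ],
  grip_force=20,
)

```text
t: 4.9
tool_pos: [432.0, 90.8, 55.0]
tcp_rot: [3.141, 0.001, 2.885]
ft_force: [-0.9, 0.3, 5.6]
width: 50.2
gripper_force: 20.0
```

Run:
```python
from h import *
s=read_state();I=grab_frame("wrist");cv2.imwrite("pics/w2.png",I);C=cam("wrist",s)
print(s['t'],s['tool_pos'],s['tcp_rot'],s['width'],s['ft_force'],s['gripper_force'])
for P in[(610.8,79.7,-.1066),(607.5,76.5,-.099)]:
    X=toW(P,(-93-44,82,54));print(X,inc(s,X,np.pi+P[2]))
    for n in RP:print(n,proj(C,toW(P,RP[n])).round())
```

```text
4.9 [432.01235644  90.75743599  54.96778638] [3.14123469e+00 8.48159837e-04 2.88536771e+00] 50.17089887454638 [-0.9358532   0.25347232  5.62116455] 20.00076860189438
[483.30232123 175.8110915   54.        ] (array([ 0.02,  0.05, -8.57]), array([-28.1,  95.3,   1. ]))
rack [353. 393.]
clips_left [477. 464.]
clips_right [256. 489.]
chute_left [455. 372.]
chute_right [251. 397.]
tab_left [656. 525.]
tab_right [113. 581.]
[479.27556608 171.63934279  54.        ] (array([ 0.02,  0.05, -9.01]), array([-25.2,  90.2,   1. ]))
rack [349. 391.]
clips_left [472. 461.]
clips_right [250. 487.]
chute_left [450. 369.]
chute_right [246. 395.]
tab_left [650. 521.]
tab_right [106. 580.]
```

View pics/w2.png

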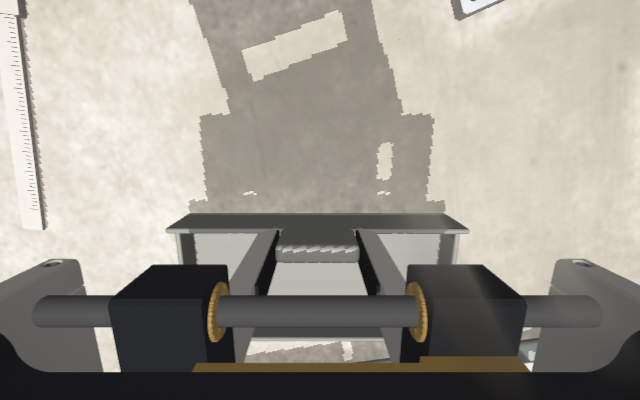

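Emit:
move_arm(
  increments=[
    [[0, 0, -2, 0, 0.015, -0.001, 0.04], [0, 0, -4, 0, 0.03, -0.001, 0.04], [0, 0, -6, 0, 0.045, -0.001, 0.04], [0, 0, -8, 0, 0.06, -0.001, 0.04], [0, 0, -8.7, -0.004, 0.075, -0.001, 0.04]],
  ],
)

```text
t: 5.58
tool_pos: [454.8, 163.4, 55.3]
tcp_rot: [-3.141, -0.0, 3.039]
ft_force: [-1.2, -0.6, -5.3]
width: 49.8
gripper_force: 20.0
```

Run:
```python
from h import *
s=read_state();print(s['ft_force'])
P=(609.5,78.5,-.104);X=toW(P,(-137,82,55));print(X,inc(s,X,np.pi+P[2]))
```

```text
[-1.19545149 -0.62468912 -5.30320266]
[481.75286362 174.27927305  55.        ] (array([-0.01, -0.02,  0.08]), array([-25.7,  13.6,   0.3]))
```

Emit:
move_arm(
  increments=[
    [[0, 0, 0, -0.006, 0.005, 0.001, 0.04], [0, 0, 0, -0.012, 0.01, 0.001, 0.04], [0, 0, 0, -0.018, 0.0135, 0.001, 0.04], [0, 0, 0, -0.024, 0.0135, 0.001, 0.04], [0, 0, 0, -0.0265, 0.0135, 0.001, 0.04]],
  ],
)

```text
t: 6.2
tool_pos: [482.8, 173.2, 55.0]
tcp_rot: [3.141, 0.0, 3.037]
ft_force: [-6.4, 0.9, 8.2]
width: 49.4
gripper_force: 20.0
```

Emit:
move_arm(
  increments=[
    [[0, 0, 0, 0, 0, 0, 0.04], [0, 0, 0, 0, 0, 0, 0.06], [0, 0, 0, 0, 0, 0, 0.075], [0, 0, 0, 0, 0, 0, 0.085], [0, 0, 0, 0, 0, -0.04, 0.09]],
  ],
)

```text
t: 6.82
tool_pos: [481.1, 172.5, 92.8]
tcp_rot: [-3.14, -0.005, 3.037]
ft_force: [0.2, 1.1, 0.4]
width: 86.3
gripper_force: 0.0
```

Emit:
move_arm(
  increments=[
    [[0, 0, 0, 0, 0, -0.06, 0.08], [0, 0, 0, 0, 0, -0.12, 0.04], [0, 0, 0, 0, 0, -0.15, 0], [0, 0, 0, 0, 0, -0.15, 0], [0, 0, 0, 0, 0, -0.15, 0]],
  ],
)

```text
t: 7.45
tool_pos: [482.0, 172.8, 243.1]
tcp_rot: [-3.141, -0.002, 3.037]
ft_force: [-0.3, 0.5, -1.4]
width: 43.3
gripper_force: 0.0
```

Run:
```python
from h import *
s=read_state();I=grab_frame("wrist");cv2.imwrite("pics/w3.png",I);C=cam("wrist",s)
print(s['t'],s['tool_pos'],s['tcp_rot'],s['width'],s['ft_force'])
o=[]
for n in list(RP)+["tray"]:
    l=landmark_of(n,"wrist");print(n,[([round(float(v)) for v in d['point']],round(d['confidence'],2)) for d in l[:2]])
    if l and n in RP:o.append((C,n,np.array(l[0]['point'])))
    if l and n=='tray':print(onz(C,l[0]['point'],0))
p,r=fit(o,(609,78,-.1));print(p)
for a,b in zip(o,r):print(a[1],b.round(0))
```

```text
7.45 [481.97772778 172.76762502 243.0802036 ] [-3.14091654e+00 -1.70478393e-03  3.03712313e+00] 43.34550463518801 [-0.276308    0.53989457 -1.35658218]
rack [([268, 264], 0.81)]
clips_left [([319, 294], 0.82), ([111, 300], 0.25)]
clips_right [([59, 268], 0.28)]
chute_left [([320, 250], 0.61)]
chute_right [([199, 249], 0.97)]
tab_left [([113, 300], 0.35)]
tab_right [([112, 302], 0.93)]
tray [([316, 207], 0.73)]
[519.88350964 167.11148934   0.        ]
[ 6.10506653e+02  7.42427621e+01 -1.11584493e-01]
rack [-5.  4.]
clips_left [-4. -1.]
clips_right [133.  24.]
chute_left [-5. -2.]
chute_right [-0. -1.]
tab_left [262.   1.]
tab_right [ 1. -3.]
```

View pics/w3.png

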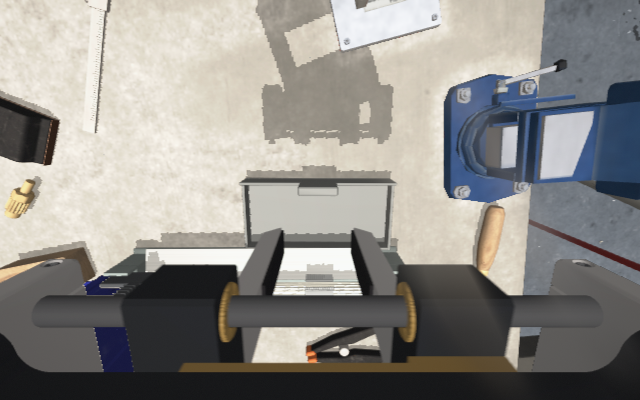

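Run:
```python
from h import *
s=read_state();C3=cam("wrist",s);C1=cam("wrist",dict(tool_pos=[498.32,96.34,229.33],tcp_rot=[3.1415,-.00038,3.04207]))
S=cam("scene");D=cam("side")
o=[(C1,'rack',(317,254)),(C1,'clips_left',(376,281)),(C1,'clips_right',(247,279)),(C1,'chute_left',(374,237)),(C1,'chute_right',(251,237)),(C1,'tab_left',(454,288)),
(C3,'rack',(268,264)),(C3,'clips_left',(319,294)),(C3,'chute_left',(320,250)),(C3,'chute_right',(199,249)),(C3,'tab_right',(112,302))]
p,r=fit(o,(609,78,-.1));print(p)
for a,b in zip(o,r):print(a[1],b.round(0))
o+=[(S,'clips_left',(292,170)),(S,'clips_right',(337,187)),(S,'chute_left',(285,186)),(S,'chute_right',(324,202)),(S,'tab_left',(272,152)),(S,'tab_right',(351,181)),
(D,'clips_left',(237,223)),(D,'clips_right',(274,191)),(D,'chute_left',(253,237)),(D,'chute_right',(291,208)),(D,'tab_left',(221,216))]
p,r=fit(o,(609,78,-.1));print(p)
# tray in rack frame
t=np.array([520,167])-p[:2];c,sn=np.cos(p[2]),np.sin(p[2]);print([c*t[0]+sn*t[1],-sn*t[0]+c*t[1]])
X=toW(p,(-21,118,250));print('above tab',X,inc(s,X,np.pi+p[2]))
```

```text
[ 6.12137222e+02  7.88388714e+01 -1.02482443e-01]
rack [-4.  4.]
clips_left [1. 1.]
clips_right [1. 3.]
chute_left [ 0. -1.]
chute_right [ 0. -1.]
tab_left [-4. -0.]
rack [-2.  4.]
clips_left [-0. -2.]
chute_left [-1. -2.]
chute_right [ 3. -1.]
tab_right [ 6. -2.]
[ 6.11600256e+02  7.83413026e+01 -1.01246373e-01]
[np.float64(-100.0922108271604), np.float64(78.94631586076586)]
above tab [602.63446864 197.85956338 250.        ] (array([-0.01, -0.02, -0.18]), array([-117. ,   37.3,   -5.8]))
```

Run:
```python
from h import *
s=read_state();C=cam("wrist",s);I=cv2.imread("pics/w3.png")
P=(611.8,78.5,-.1015);c,sn=np.cos(P[2]),np.sin(P[2])
def rk(uv,z):
    t=onz(C,uv,z)[:2]-P[:2];return [round(float(c*t[0]+sn*t[1]),1),round(float(-sn*t[0]+c*t[1]),1)]
print(I[174:200,318].mean(1).round().astype(int),I[174:200,270].mean(1).round().astype(int));print(I[234:258,300].mean(1).round().astype(int),I[234:258,260].mean(1).round().astype(int))
for r in(178,180,185):print(r,rk((318,r),40))
for r in(185,195):print(r,rk((318,r),70))
print([r for r in range(236,252,2)],[rk((300,r),28)[0] for r in range(236,252,2)],[rk((300,r),38)[0] for r in range(236,252,2)])
print(rk((242,182),40),rk((396,182),40))
```

```text
[142 142 142 145  99  70  67  68  69  69  68  69  71 135 169 197 199 198
 197 195 184 160 191 194 194 194] [153 152 152 138  91  70  67  68  98 175 179 165 193 196 196 196 196 196
 196 196 196 196 196 195 195 195]
[130 121 122 121 121 121 121  97  70  68  68  68  69  89 234 247 248 249
 249 248 249 248 248 248] [129 118 119 115 112 110 109 108 108 108 108 108 109 108 109 108 108 108
 108 108 108 109 108 108]
178 [-148.8, 81.8]
180 [-146.1, 81.8]
185 [-139.5, 81.8]
185 [-145.1, 81.7]
195 [-132.6, 81.6]
[236, 238, 240, 242, 244, 246, 248, 250] [-63.7, -60.6, -57.6, -54.5, -51.5, -48.4, -45.3, -42.2] [-67.4, -64.5, -61.5, -58.5, -55.6, -52.6, -49.6, -46.6]
[-143.9, -18.1] [-143.1, 184.4]
```

Emit:
move_arm(
  increments=[
    [[0, 0, 0, -0.04, 0.012, 0, 0], [0, 0, 0, -0.08, 0.025, 0, 0], [0, 0, 0, -0.117, 0.037, 0, 0], [0, 0, 0, -0.117, 0.037, 0.02, 0], [0, 0, 0, -0.117, 0.037, 0.06, 0]],
  ],
)

```text
t: 8.52
tool_pos: [603.4, 197.7, 184.5]
tcp_rot: [3.141, 0.002, 3.037]
ft_force: [0.4, 0.2, -1.0]
width: 0.6
gripper_force: 0.0
```

Run:
```python
from h import *
s=read_state();P=(611.8,78.5,-.1015);print(s['t'],s['tool_pos'],s['width'])
for y in(118,160,169.5):print(inc(s,toW(P,(-21,y,105)),np.pi+P[2]))
```

```text
8.525 [603.41470455 197.69345981 184.48726449] 0.5752999779187176
(array([ 0.05,  0.13, -0.17]), array([ 0.8,  0.2, 79.5]))
(array([ 0.05,  0.13, -0.17]), array([ 0.9, 42.2, 79.5]))
(array([ 0.05,  0.13, -0.17]), array([ 0.9, 51.7, 79.5]))
```

Emit:
move_arm(
  increments=[
    [[0, 0, 0, 0.001, 0, 0.03, 0], [0, 0, 0, 0.001, 0, 0.06, 0], [0, 0, 0, 0.001, 0, 0.0795, 0], [0, 0, 0, 0.001, 0.005, 0.0795, 0], [0, 0, 0, 0.001, 0.012, 0.0795, 0]],
  ],
)

```text
t: 9.15
tool_pos: [603.5, 210.1, 106.2]
tcp_rot: [3.141, 0.002, 3.037]
ft_force: [0.3, 0.2, 0.1]
width: 0.2
gripper_force: 0.0
```

Emit:
move_arm(
  increments=[
    [[0, 0, 0, 0, 0.006, 0, 0], [0, 0, 0, 0, 0.012, 0, 0], [0, 0, 0, 0, 0.018, 0, 0], [0, 0, 0, 0, 0.024, 0, 0], [0, 0, 0, 0, 0.03, 0, 0]],
  ],
)

```text
t: 9.78
tool_pos: [606.0, 239.8, 105.0]
tcp_rot: [-3.142, -0.0, 3.037]
ft_force: [-0.9, -2.2, 2.0]
width: 0.6
gripper_force: 1.1
```

Emit:
move_arm(
  increments=[
    [[0, 0, 0, 0, 0.004, 0, 0], [0, 0, 0, 0, 0.008, 0, 0], [0, 0, 0, 0, 0.008, 0, 0]],
  ],
)

```text
t: 10.15
tool_pos: [606.7, 247.7, 104.8]
tcp_rot: [3.141, -0.0, 3.037]
ft_force: [-0.5, -0.6, -0.9]
width: 0.6
gripper_force: 0.0
```

Emit:
move_arm(
  increments=[
    [[0, 0, 0, 0, 0.001, 0, 0], [0, 0, 0, 0, 0.002, 0, 0], [0, 0, 0, 0, 0.003, 0, 0]],
  ],
)

```text
t: 10.52
tool_pos: [607.0, 249.4, 104.8]
tcp_rot: [-3.14, -0.001, 3.037]
ft_force: [-3.8, -10.5, 3.0]
width: 0.3
gripper_force: 5.7
```

Run:
```python
from h import *
s=read_state();P=(611.8,79,-.1015);print(s['t'],s['tool_pos'],s['width'])
for X in((-21,155,105),(-21,140,150),(36,82,150),(36,82,70),(22,82,70),(0,82,70)):print(X,inc(s,toW(P,X),np.pi+P[2]))
```

```text
10.525 [606.98650009 249.35740146 104.82844268] 0.2884591702357683
(-21, 155, 105) (array([-0.11, -0.04, -0.19]), array([ -1.1, -14. ,  -0.1]))
(-21, 140, 150) (array([-0.11, -0.04, -0.19]), array([ -1.1, -29.1, -45.1]))
(36, 82, 150) (array([-0.11, -0.04, -0.19]), array([-58.3, -86.9, -45.1]))
(36, 82, 70) (array([-0.11, -0.04, -0.19]), array([-58.4, -86.7,  34.9]))
(22, 82, 70) (array([-0.11, -0.04, -0.19]), array([-44.4, -86.8,  35. ]))
(0, 82, 70) (array([-0.11, -0.04, -0.19]), array([-22.4, -86.9,  35. ]))
```

Emit:
move_arm(
  increments=[
    [[0, 0, 0, 0, -0.015, 0, 0], [0, 0, 0, 0, -0.025, -0.045, 0], [0, 0, 0, -0.03, -0.06, -0.045, 0.02], [0, 0, 0, -0.059, -0.088, -0.045, 0.05], [0, 0, 0, -0.059, -0.088, -0.045, 0.07]],
  ],
)

```text
t: 11.15
tool_pos: [657.7, 153.9, 149.7]
tcp_rot: [3.141, 0.0, 3.034]
ft_force: [0.5, -0.5, -0.6]
width: 27.2
gripper_force: 0.0
```

Emit:
move_arm(
  increments=[
    [[0, 0, 0, 0, 0, 0, 0.07], [0, 0, 0, 0, 0, 0, 0.07], [0, 0, 0, 0, 0, 0, 0.07], [0, 0, 0, 0, 0, 0, 0.07]],
  ],
)

```text
t: 11.65
tool_pos: [656.5, 157.1, 150.1]
tcp_rot: [3.142, 0.0, 3.038]
ft_force: [0.1, -0.1, -0.2]
width: 67.1
gripper_force: 0.0
```

Run:
```python
from h import *
s=read_state();print(s['t'],s['tool_pos'],s['width']);I=grab_frame("scene")[120:260,200:420];J=grab_frame("side")[150:290,170:390]
cv2.imwrite("pics/v4.png",cv2.resize(np.hstack([I,J]),(800,256),interpolation=cv2.INTER_CUBIC))
P=(611.8,79,-.1015)
for X in((36,82,70),):print(X,inc(s,toW(P,X),np.pi+P[2]))
```

```text
11.65 [656.45331394 157.07491831 150.05040323] 67.11306603713663
(36, 82, 70) (array([ 0.  ,  0.01, -0.13]), array([ 0.5, -0.2, 80.1]))
```

View pics/v4.png

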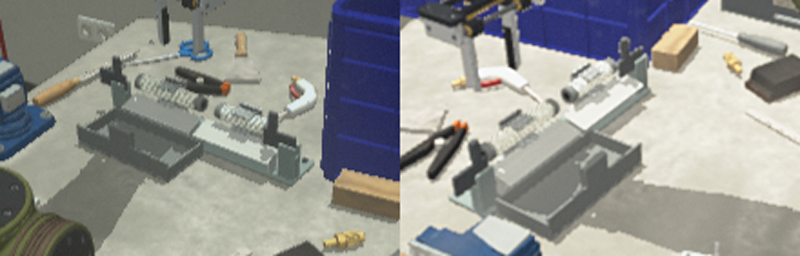

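The view shows the left keeper aside, with its tab left of the cartridge's end at about (112,70). The tray is tucked under the left chute, and both cartridges are seated. Next I go down behind the long one and push.

Emit:
move_arm(
  increments=[
    [[0, 0, 0, 0, 0, 0.03, 0.07], [0, 0, 0, 0, 0, 0.06, 0.07], [0, 0, 0, 0, 0, 0.08, 0.07], [0, 0, 0, 0.006, 0, 0.08, 0.07], [0, 0, 0, 0.01, 0, 0.08, 0.07]],
  ],
)

```text
t: 12.38
tool_pos: [646.8, 157.9, 71.2]
tcp_rot: [3.141, 0.001, 3.037]
ft_force: [0.2, 0.3, 0.9]
width: 70.2
gripper_force: 0.0
```

Emit:
move_arm(
  increments=[
    [[0, 0, 0, 0.002, 0, 0, 0.07], [0, 0, 0, 0.005, 0, 0, 0.07], [0, 0, 0, 0.008, 0, 0, 0.07], [0, 0, 0, 0.01, 0, 0, 0.07], [0, 0, 0, 0.012, 0, 0, 0.07]],
  ],
)

```text
t: 13.0
tool_pos: [637.1, 158.7, 71.7]
tcp_rot: [3.14, 0.007, 3.037]
ft_force: [13.1, -0.2, 1.6]
width: 69.9
gripper_force: 6.7
```

Emit:
move_arm(
  increments=[
    [[0, 0, 0, 0.002, 0, 0, 0.07], [0, 0, 0, 0.004, 0, 0, 0.07], [0, 0, 0, 0.006, 0, 0, 0.07], [0, 0, 0, 0.008, 0, 0, 0.07], [0, 0, 0, 0.01, 0, 0, 0.07]],
  ],
)

```text
t: 13.62
tool_pos: [624.4, 160.0, 69.9]
tcp_rot: [-3.141, -0.001, 3.037]
ft_force: [-0.2, 0.0, 0.6]
width: 70.0
gripper_force: 0.0
```

Run:
```python
from h import *
s=read_state();print(s['ft_force'],s['ft_torque'])
P=(611.8,79,-.1015);d=np.array(s['tool_pos'][:2])-P[:2];c,sn=np.cos(P[2]),np.sin(P[2]);print(c*d[0]+sn*d[1],-sn*d[0]+c*d[1])
print([(d['point'],d['confidence']) for c in("scene","side") for d in landmark_of("cartridge_long",c)[:1]] if grab_frame("scene") is not None and grab_frame("side") is not None else 0)
```

```text
[-0.1891945   0.02846067  0.57221649] [-0.00139469 -0.0050289  -0.01184377]
4.3112968804126925 81.86555655615331
[([338.1, 185.8], 0.42), ([252.7, 235.4], 0.87)]
```

Emit:
move_arm(
  increments=[
    [[0, 0, 0, -0.02, 0, 0, 0.07], [0, 0, 0, -0.03, 0, -0.03, 0.07], [0, 0, 0, -0.03, 0, -0.09, 0.07], [0, 0, 0, -0.03, 0, -0.15, 0.07], [0, 0, 0, -0.02, 0, -0.19, 0.07]],
  ],
)

```text
t: 14.45
tool_pos: [645.0, 157.9, 262.9]
tcp_rot: [3.141, 0.002, 3.037]
ft_force: [-0.2, -0.5, -0.6]
width: 70.1
gripper_force: 0.0
```

Run:
```python
from h import *
s=read_state();print(s['t'],s['tool_pos']);I=grab_frame("scene")[120:260,200:420];J=grab_frame("side")[150:290,170:390]
cv2.imwrite("pics/v5.png",cv2.resize(np.hstack([I,J]),(800,256),interpolation=cv2.INTER_CUBIC))
for c in("scene","side"):
    l=landmark_of("cartridge_long",c)
    if l:print(c,l[0],onz(cam(c),l[0]['point'],18))
```

```text
14.45 [644.95202776 157.86187519 262.86651204]
scene {'point': [269.8, 199.8], 'confidence': 0.6} [500.88150554 175.38805919  18.        ]
side {'point': [272.6, 253.1], 'confidence': 0.56} [493.04772192 177.68271826  18.        ]
```

View pics/v5.png

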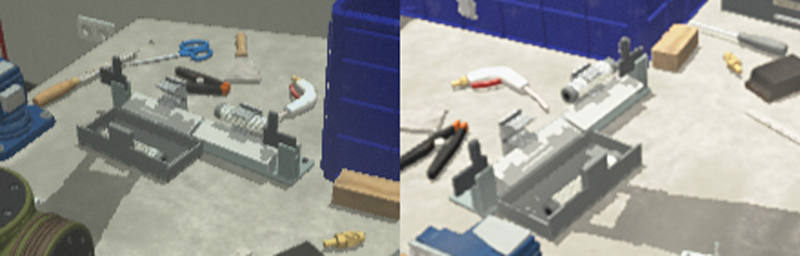

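Emit:
move_arm(
  increments=[
    [[0, 0, 0, 0.03, 0, 0, 0.07], [0, 0, 0, 0.06, 0, 0, 0.07], [0, 0, 0, 0.09, 0, 0, 0.07], [0, 0, 0, 0.12, 0, 0, 0.07], [0, 0, 0, 0.12, 0, 0, 0.07]],
  ],
)

```text
t: 15.28
tool_pos: [524.1, 170.6, 259.0]
tcp_rot: [-3.141, -0.002, 3.038]
ft_force: [0.0, -0.4, -0.1]
width: 70.0
gripper_force: 0.0
```

Emit:
move_arm(
  increments=[
    [[0, 0, 0, 0, 0, 0, 0.07], [0, 0, 0, 0, 0, 0, 0.07], [0, 0, 0, 0, 0, 0, 0.07], [0, 0, 0, 0, 0, 0, 0.07]],
  ],
)

```text
t: 15.78
tool_pos: [525.5, 170.3, 259.7]
tcp_rot: [-3.141, -0.0, 3.037]
ft_force: [0.2, -0.3, 0.4]
width: 69.7
gripper_force: 0.0
```

Run:
```python
from h import *
s=read_state();I=grab_frame("wrist");C=cam("wrist",s);cv2.imwrite("pics/w6.png",I[60:300,150:490])
for n in("cartridge_long","tray"):
    l=landmark_of(n,"wrist")
    if l:print(n,l[0],onz(C,l[0]['point'],18 if n!="tray" else 0))
```

```text
cartridge_long {'point': [316.1, 163.8], 'confidence': 0.58} [500.74233595 171.32559382  18.        ]
tray {'point': [314.4, 177.0], 'confidence': 0.73} [522.1423385  166.43640609   0.        ]
```

View pics/w6.png

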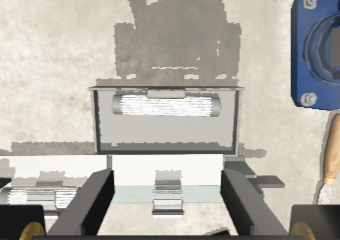

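The cartridge lies flat along the near wall of the tray at crop pixels (118..222, 104). It is centred, and the tray is still tucked under the chute.

```bash
python3 -c "
from station import *
print(close_job())"
```

```text
the job is handed in; nothing more can be done
None
```

The job is handed in (no verdict was returned): in the last pictures the long cartridge lay flat in the tray under the left chute with its keeper fully aside, and the short one was still in its clip with its keeper shut.

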